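Gauge a seized carton and hold the shutter at its mark

ROBOT

A 6-joint arm with a two-finger parallel gripper is mounted at the origin on the work surface. World frame = base frame: x ahead of the robot, y to its left, z up, the work surface at z = 0. Lengths are in m, angles in rad, forces in N, time in s.
With the tool pointing down it reaches from about 0.275 to 0.875 m from the base axis. Payload 12.5 kg.
Tool frame: the origin (TCP) lies at the very end of the fingers, on their centre line; the grasp point (between the pads) lies 19 mm behind it; z points along the fingers, y is the line along which they close (so a half turn about z gives the same grasp; the last joint's range is limited). The gripper opens to 85 mm and grips with 20 to 120 N. Pads are 22 mm wide; open, the fingers measure 114 mm over their backs; the gripper's body (76 mm by 85 mm) begins 54 mm behind the grasp point. The pads swing forward as they close: fully open they stand 13 mm farther back than shut.
Start: joints at [1.024, 0.351, 1.652, -0, 1.139, -0.085], TCP at [0.245, 0.492, 0.231] pointing down, gripper open.
Joint ranges: [-2.75, 2.75], [-0.79, 2.1], [0.01, 2.65], [-1.57, 4.71], [0.07, 3.14], [-2.87, 2.87]. Speed limits (rad/s): [2.22, 2.22, 2.79, 3.14, 3.14, 3.14].

INTERFACE

Orientations are given as a 3x3 rotation matrix whose columns are the frame's x, y, z axes.
In Python, from bench import manip gives the robot as it stands. Calls block until the motion is done:
- manip.move_ptp(position, orientation): joint-space move of the TCP to a pose.
- manip.move_l(position, attitude=None, max_speed=0.15): straight line of the TCP; attitude=None keeps the orientation; max_speed is the mean speed in m/s.
- manip.move_j(angles): joint-space move.
- manip.set_gripper(opening, effort=None): opening from 0.0 (shut) to 1.0 (fully open); effort is the grip in N (None keeps the last); returns when the fingers have stopped.
- manip.dwell(seconds).
- manip.inverse_kinematics(position, orientation): joint angles nearest the present ones, or None.
- manip.grab_frame(name): name is "scene" or "side" or "wrist"; returns (picture, depth): 420x560x3 uint8, red, green, blue; 420x560 float32, m along the optical axis (not along the pixel's ray), 0 where there is no reading.
- manip.get_calibration(name): a dict with "camera_matrix" (3x3 intrinsics, pixels), "k1" (the pictures are not rectified: a ray, as slopes to the right and down, at radius r is drawn at 1 + k1 r^2 times it, then the intrinsics apply), "R" (3x3) and "t" (3): a world point X has camera coordinates R X + t. Camera axes: x right, y down, z forward; pixel columns grow to the right and rows downward; lengths in m; the calibration is good to about 2 mm. A picture is of the moment at which its call begins: read the wrist's pose just before it. get_calibration takes no time and is no camera call; for the wrist camera it gives the pose at the moment of the call.
A pose or a line that the arm cannot do raises manip.Unreachable and nothing moves.
- manip.sign_off(): hands the job in; it is judged then, once.
Trained networks look in the newest picture that a camera, given by its name, has taken for a name from the list of things; names that differ only in an ending like _2 or _b are one class to them, and where a whole thing is asked for, a point or a joint stands for the part that bears it (a point fixed in the world has none). Each returns a list of dicts, best first, with "confidence" (0 to 1); they miss things now and then, are a little off and sometimes report something else, mostly with a low value. They report only what shows in the picture. A call takes as long as a camera call. They do not tell look-alikes from the thing itself.
- manip.look_for(camera, name): "at" ([x, y, z] in m, in world coordinates, good to about 4 mm: the middle of the surface that is visible of it).
Readings, each from a call of its own:
- manip.current_time(): time.
- manip.current_qpos(): joint angles.
- manip.current_joint_vel(): joint speeds.
- manip.current_joint_torque(): joint torques, N m.
- manip.current_ee_pos(): TCP position.
- manip.current_tcp_rot(): TCP orientation.
- manip.current_force(): force on the tool from outside, world axes, zero at the start.
- manip.current_ft_torque(): the same for the moment, N m.
- manip.current_grip_width(): opening from 0.0 (shut) to 1.0 (fully open).
- manip.current_grip_force(): force on a finger pad.
Only numpy, scipy, OpenCV 4.12 (cv2) and the standard library are available. Lean on these libraries where they do the work, as an engineer would, in place of code of your own. Each camera call takes 0.05 s, during which the arm holds its last target. There are 200 camera calls.

TASK

Check the sealed carton waiting at the infeed (left) end in the density gauge: push it along the roller bed until it sits square against the stop plate in the gauge's bay, and only then pull the spring-return shutter out by its T-handle until the pointer stands at the line on the index plate. Keep it there, by the handle, for a count of at least three seconds and finish the program while still holding it at the line, with the hand clear of the carton; keep the carton upright and leave the finished carton on the outfeed and the other things on the table where they are.

Things in the scene. Friction and masses are not known exactly. Their poses are not given: they have to be found in the camera images.
- bed: Roller bed, fixed, 720 mm long along its y, 170 mm wide: 18 free-turning steel rollers (25 mm diameter, 40 mm apart) between aluminium side rails. Origin on the table under its middle; y along it to the infeed end (robot's left), z up. Roller tops 70 mm above the table; rails 85 mm high, inner faces 156 mm apart, guide the carton.
- carton: The carton to check: sealed cardboard box, 140 mm along its x (across the bed), 150 mm along its y (along the bed), 90 mm high, 0.5 to 0.95 kg, wider than any gripper. It stands on the rollers on the infeed side (+y of the bed) of the gauge. Origin at the centre of its underside, z up.
- gauge: Density gauge fixed over the bed; its place along it varies. Origin on the table under the bay's middle, axes parallel to the bed's. Grey source housing (115 x 150 mm, 175 mm high, steel cap to 198 mm) at x -205 to -90 mm, the robot's side; grey detector box (70 x 110 mm, 165 mm high) at x 90 to 160 mm. The bay between them is open above and to +y.
- bay (a point): The bay's seat, 70 mm above the table, in the bay's middle; axes as the gauge. The carton's origin lies here when home against the stop plate, the steel plate across the bed at the bay's -y end (its face 75 mm from this point, 88 to 138 mm above the table).
- shutter (a joint): Travel in m of the shutter slide: 0 shut (as it starts), growing as the slide is pulled straight out along the gauge's -y; 0.045 with the pointer at the line; mechanical end at 0.062. A spring pulls it shut: 7 N when shut, 14 N at the line, about 17 N at the end.
- grip (a point): Middle of the T-handle's cross-bar, 165 mm above the table, moving with the slide; axes as the gauge. A level black round bar, 16 mm diameter, 64 mm long along x, on a 12 mm post that stands on the slide's carriage; the carriage's top is 42 mm below the bar's middle. Shut, the bar stands 70 mm from the housing's -y face. It is free from above.
- pointer (a point): The pointer at the carriage, a thin steel finger across the white index plate; this point lies on its underside and moves with the slide. Axes as the gauge.
- mark (a point): Middle of the one dark line across the fixed white index plate beside the slide (plate top 115 mm above the table, 42 x 150 mm). Pulled to the line, the pointer has the same y (in the gauge's axes) as this point; shut, it is 45 mm short of it. Axes as the gauge.
- done_carton: Bystander: a flatter finished carton, 130 x 100 x 55 mm, on the rollers of the outfeed end, beyond the stop plate. Origin at the centre of its underside.
- scanner: Bystander: handheld barcode scanner lying on the table, 195 mm long, 62 mm wide, 39 mm high. Origin under its middle.
- recorder: Bystander: voice recorder lying on the table, 105 x 36 x 18 mm. Origin under its middle.
- phone: Bystander: phone lying on the table, 148 x 72 x 9 mm. Origin under its middle.
- sample: Bystander: amber sample jar with a steel cap, 64 mm across, 75 mm high. Origin under its middle.
- clipboard: Bystander: clipboard with forms, 310 x 225 mm, 17 mm high at the clip. Origin under its middle.
Not all that is in view belongs to the job. Leave any purple look-alike of the carton alone.

How it is judged:
By the outcome, as a careful person would: the job done as asked, in the order asked, and still so for the second after the job is handed in, while the arm keeps its last pose, push and grip.
It also fails if it takes over 58 s, if anything falls off the work surface, if the arm or the gripper's body presses on something with over 40 N, if the wrist force passes 120 N, or if a joint passes its speed limit or range.

## Working session

There is one attempt and no reset: what is moved stays moved. The work goes in short steps, each a Python script; the robot and the scene stay as the last script left them, time stands still between calls to the robot, and variables do not carry over. Pictures are saved under pics/ and viewed, at most 10 in all, crops included, and the job is handed in when it is done.

```bash
mkdir -p pics; cat > h.py <<'E'
from bench import manip as m
import numpy as np, cv2
def cal(n):
    c=m.get_calibration(n); return np.array(c["camera_matrix"]),c["k1"],np.array(c["R"]),np.array(c["t"])
def cloud(n,dep,c=None):
    K,k1,R,t=c or cal(n)
    h,w=dep.shape
    v,u=np.mgrid[0:h,0:w].astype(np.float32)
    p=cv2.undistortPoints(np.stack([u.ravel(),v.ravel()],1)[:,None].astype(np.float64),K,np.array([k1,0,0,0,0.]))[:,0]
    z=dep.ravel().astype(float)
    P=(np.c_[p*z[:,None],z]-t)@R
    P[z==0]=np.nan
    return P.reshape(h,w,3)
E
python3 - <<'E'
from h import *
for n in("scene","side"):
    im,d=m.grab_frame(n); cv2.imwrite(f"pics/{n}0.png",im[:,:,::-1]); np.savez(f"pics/{n}0.npz",d=d,P=cloud(n,d))
    for k in("carton","gauge","bed","grip","pointer","mark","done_carton","shutter"):
        try: print(n,k,[(np.round(x["at"],3).tolist(),round(x["confidence"],2)) for x in m.look_for(n,k)])
        except Exception as e: print(n,k,e)
print(m.current_time())
E
```

```text
scene carton [([0.568, 0.195, 0.158], 0.84), ([0.191, 0.33, 0.088], 0.77), ([0.439, -0.161, 0.154], 0.18)]
scene gauge [([0.371, 0.265, 0.032], 0.62)]
scene bed [([0.571, 0.265, 0.068], 0.91)]
scene grip [([0.44, -0.164, 0.149], 0.52)]
scene pointer [([0.438, -0.166, 0.157], 0.66)]
scene mark [([0.46, -0.001, 0.134], 0.86)]
scene done_carton [([0.543, -0.223, 0.124], 0.84)]
scene shutter [([0.458, -0.001, 0.13], 0.67), ([0.439, -0.161, 0.149], 0.63)]
side carton [([0.16, 0.24, 0.077], 0.78), ([0.543, 0.084, 0.15], 0.71), ([0.249, -0.344, 0.01], 0.34)]
side gauge [([0.434, -0.095, 0.124], 0.97)]
side bed [([0.543, -0.169, 0.07], 0.72)]
side grip [([0.436, -0.173, 0.141], 0.65), ([0.546, 0.084, 0.152], 0.64)]
side pointer [([0.437, -0.174, 0.134], 0.63)]
side mark [([0.434, -0.09, 0.127], 0.77)]
side done_carton [([0.525, -0.292, 0.126], 0.89), ([0.378, -0.325, 0.017], 0.31), ([0.436, -0.096, 0.125], 0.3)]
side shutter [([0.437, -0.171, 0.14], 0.86)]
0.9
```

View pics/scene0.png

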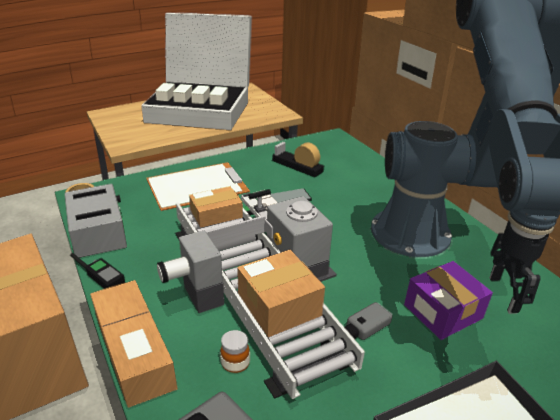

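View pics/side0.png

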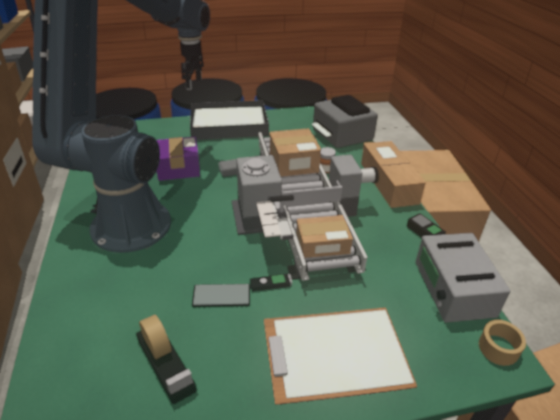

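The scene view shows the carton at about (280,290) on the bed, the housing at (300,235), and the purple decoy at (448,298). The side view shows the T-handle at about (282,198) and the index plate at (270,217). Next I'll fit the geometry from the point clouds.

```bash
python3 - <<'E'
from h import *
A={n:np.load(f"pics/{n}0.npz")["P"].reshape(-1,3) for n in("scene","side")}
def rect(Q,l):
    r=cv2.minAreaRect((Q[:,:2]*1000).astype(np.float32)); print(l,len(Q),np.round(r[0],1),np.round(r[1],1),round(r[2],2),"z",np.round(np.median(Q[:,2]),4))
    return r
def big(Q):
    # largest blob by grid 4mm
    g=np.floor(Q[:,:2]/.005).astype(int); g-=g.min(0); im=np.zeros(g.max(0)+1,np.uint8); im[g[:,0],g[:,1]]=1
    n,l,s,_=cv2.connectedComponentsWithStats(im); out=[]
    for i in np.argsort(-s[1:,4])[:3]+1: out.append(Q[l[g[:,0],g[:,1]]==i])
    return out
for n,P in A.items():
    P=P[~np.isnan(P[:,0])]
    def sel(x0,x1,y0,y1,z0,z1): return P[(P[:,0]>x0)&(P[:,0]<x1)&(P[:,1]>y0)&(P[:,1]<y1)&(P[:,2]>z0)&(P[:,2]<z1)]
    for l,b in dict(cartontop=(.45,.7,.05,.35,.152,.168),done=(.42,.65,-.4,-.1,.118,.132),cap=(.3,.6,-.15,.2,.19,.206),hous=(.3,.6,-.2,.2,.169,.182),bar=(.35,.55,-.3,-.05,.152,.18),plate=(.3,.6,-.35,0,.108,.12),rail=(.35,.75,-.5,.6,.079,.09),det=(.55,.8,-.2,.2,.16,.17)).items():
        Q=sel(*b)
        if len(Q)<10: print(n,l,len(Q)); continue
        for q in big(Q)[:2]:
            if len(q)>10: rect(q,n+" "+l)
E
```

```text
scene cartontop 3107 [551.8 155.8] [144.4 154.4] 0.6 z 0.1616
scene done 962 [ 534.  -262.1] [106.2 133.5] 86.4 z 0.1273
scene done 89 [ 443.1 -155.9] [44.8 31.6] 67.46 z 0.1231
scene cap 228 [392.2 -20.9] [53.9 51.9] 8.91 z 0.1981
scene hous 1096 [400.9 -20.6] [155.6 116.4] 88.29 z 0.1766
scene hous 85 [ 440.  -165.2] [19.2 62.3] 85.45 z 0.1731
scene bar 314 [404.3 -74.8] [ 49.5 108.3] 89.91 z 0.1763
scene bar 142 [ 440.8 -165.2] [19.2 63.9] 85.45 z 0.1706
scene plate 195 [ 437.4 -198.4] [ 39.7 130.6] 0.19 z 0.1137
scene plate 214 [520.  -97.1] [ 47.6 152.3] 70.33 z 0.1142
scene rail 951 [584.7 171. ] [182.2 363.1] 11.73 z 0.0855
scene rail 198 [ 529.3 -234. ] [ 72.3 163.2] 73.45 z 0.0849
scene det 1080 [587.  140.4] [ 73.7 118.9] 0.23 z 0.1622
scene det 868 [673.  -25.2] [112.8  70. ] 89.24 z 0.1664
side cartontop 964 [551.8 156.1] [141.5 155.4] 0.68 z 0.1598
side done 1290 [ 532.5 -264.5] [106.9 133.1] 87.31 z 0.1247
side done 190 [ 545.9 -104.5] [176.    8.7] 0.05 z 0.1251
side cap 156 [390.3 -21.2] [56.1 46.8] 79.67 z 0.1961
side hous 779 [398.  -23.2] [155.  114.3] 89.35 z 0.1743
side hous 65 [ 439.  -169.2] [63.3 15.8] 1.82 z 0.1718
side bar 542 [402.5 -75.6] [ 49.8 104.2] 89.63 z 0.1729
side bar 146 [ 438.4 -170. ] [64.4 17.4] 1.48 z 0.1684
side plate 803 [ 409.2 -173.4] [ 99.2 194. ] 12.89 z 0.1145
side plate 188 [ 521.7 -307.7] [ 48.1 140. ] 66.23 z 0.1137
side rail 280 [ 489.4 -299.3] [119.7 177.2] 47.57 z 0.0844
side rail 195 [ 626.  -227.7] [253.8  15.3] 89.84 z 0.0844
side det 439 [670.2 -26.9] [109.9  70.8] 89.1 z 0.1647
side det 192 [585.6 131.9] [ 71.2 104.2] 0.05 z 0.1614
```

```bash
python3 - <<'E'
import cv2
a=cv2.imread("pics/side0.png")[140:290,210:390]; cv2.imwrite("pics/side0c.png",cv2.resize(a,None,fx=4,fy=4,interpolation=2))
E
```

```text
(no output)
```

View pics/side0c.png

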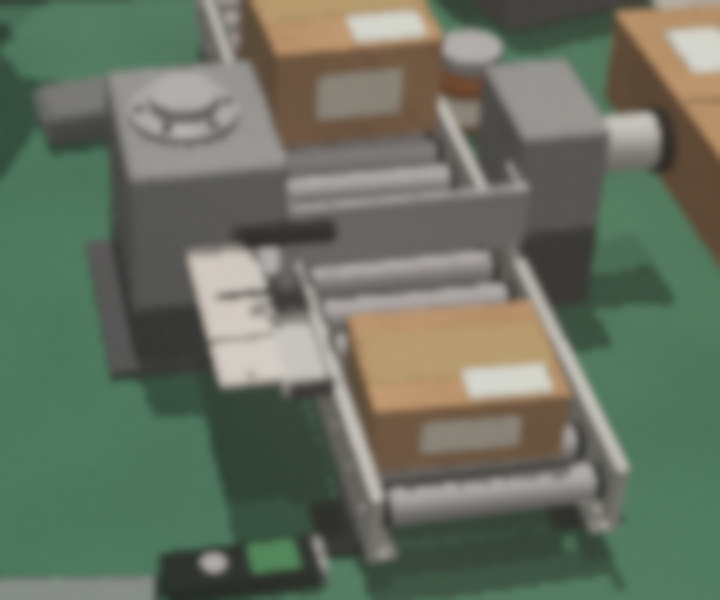

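Fit: gauge at about (0.547, -0.025) with yaw about -0.7°, carton at (0.552, 0.156), and bar at (0.4395, -0.167). Now I'll push.

```bash
cat >> h.py <<'E'
yaw=np.deg2rad(-0.7); c,s=np.cos(yaw),np.sin(yaw)
Rg=np.array([[c,-s,0],[s,c,0],[0,0,1.]])
G=np.array([.547,-.025,0])
def W(x,y,z): return G+Rg@np.array([x,y,z])
PUSH=Rg@np.array([[0,1,0],[1,0,0],[0,0,-1.]]); GRIP=Rg@np.array([[1,0,0],[0,-1,0],[0,0,-1.]])
flip=np.diag([-1,-1,1.])
def best(p,R):  # pick half turn with least joint travel
    q0=np.array(m.current_qpos()); o=[(np.abs(np.array(q)-q0).max(),i) for i,F in enumerate((np.eye(3),flip)) if (q:=m.inverse_kinematics(p,R@F)) is not None]
    return R@(np.eye(3),flip)[min(o)[1]]
E
python3 - <<'E'
from h import *
p=W(0.002,.325,.27); R=best(p,PUSH)
m.set_gripper(0.0); m.move_ptp(p,R); print(m.current_time(),m.current_force())
m.move_l(W(0.002,.285,.108),max_speed=.2)
f0=np.array(m.current_force())
m.move_l(W(0.001,.25,.108),max_speed=.1)
m.move_l(W(0,.12,.108),max_speed=.06)
print(m.current_time(),np.array(m.current_force())-f0)
y=.12
while y>.075:
    y-=.005 if y>.096 else .002
    m.move_l(W(0,y,.108),max_speed=.03)
    f=(Rg.T@(np.array(m.current_force())-f0)); print(round(y,3),f.round(1))
    if f[1]>6: break
print(m.current_time(),m.current_ee_pos())
im,d=m.grab_frame("side"); cv2.imwrite("pics/s1.png",im[:,:,::-1])
im,d=m.grab_frame("scene"); cv2.imwrite("pics/c1.png",im[:,:,::-1]);np.savez("pics/c1.npz",P=cloud("scene",d))
E
```

```text
3.0333 [-0.50863343  1.13756749  0.35804652]
6.8333 [-0.34771264 -0.08868504 -0.90776291]
0.115 [ 0.9  0.3 -0. ]
0.11 [-0.3  0.2 -0.9]
0.105 [ 0.1  0.4 -0.9]
0.1 [-0.6  0.   0.3]
0.095 [ 0.1 -1.2 -0.6]
0.093 [ 0.4  0.3 -0.2]
0.091 [ 0.5  1.2 -0.4]
0.089 [ 3.1  7.3 -1.2]
9.1667 [0.54846981 0.06477085 0.10812017]
```

View pics/c1.png

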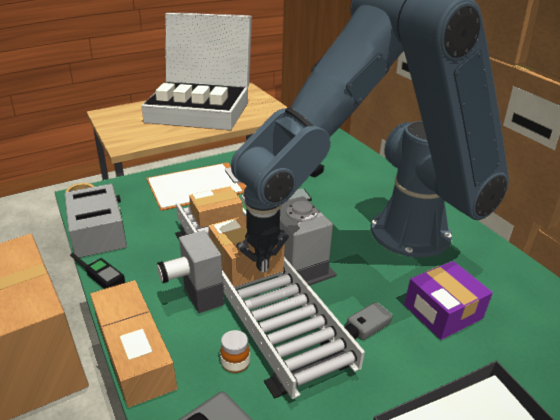

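The scene view shows the carton at about (250,245) in the bay, with the gripper at (265,250) behind it. I'll press a little more, retreat, and measure its pose.

```bash
python3 - <<'E'
from h import *
y=.089
for y in(.088,.087,.086):
    m.move_l(W(0,y,.108),max_speed=.03); m.dwell(.15)
    f=Rg.T@np.array(m.current_force()); print(y,f.round(1),(Rg.T@(np.array(m.current_ee_pos())-G)).round(4))
    if f[1]>13: break
m.move_l(W(0,.10,.108),max_speed=.03)
m.move_l(W(0,.15,.25),max_speed=.25)
p=W(-.1075,-.142,.29); R=best(p,GRIP)
m.move_ptp(p,R); m.set_gripper(.75); print(m.current_time())
for n in("scene","side","wrist"):
    cc=cal(n); im,d=m.grab_frame(n); cv2.imwrite(f"pics/{n}2.png",im[:,:,::-1]); P=cloud(n,d,cc).reshape(-1,3); P=P[~np.isnan(P[:,0])]
    L=(P-G)@Rg
    def r(l,a,b,c_,d_,e,f):
        q=L[(L[:,0]>a)&(L[:,0]<b)&(L[:,1]>c_)&(L[:,1]<d_)&(L[:,2]>e)&(L[:,2]<f)]
        if len(q)>10:
            t=cv2.minAreaRect((q[:,:2]*1000).astype(np.float32)); print(n,l,len(q),np.round(t[0],1),np.round(t[1],1),round(t[2],2),np.percentile(q[:,1],[1,99]).round(4),np.median(q[:,2]).round(4))
    r("carton",-.085,.085,-.12,.2,.152,.168); r("bar",-.16,-.06,-.18,-.11,.16,.18); r("stop",-.08,.08,-.12,-.06,.12,.142)
    r("hous",-.22,-.08,-.1,.1,.169,.182); r("det",.085,.17,-.1,.1,.16,.17); r("rails",.07,.1,-.35,.36,.079,.09)
print(m.current_time())
E
```

```text
0.088 [ 3.4 15.8 -0.1] [0.0005 0.0897 0.1082]
12.7833
scene carton 2261 [3.7 0.8] [155.8 144.1] 89.43 [-0.0725  0.0769] 0.162
scene bar 129 [-104.5 -141.4] [17.2 64.9] 86.61 [-0.1506 -0.1338] 0.1713
scene stop 19 [ 76.4 -71.5] [18.   7.2] 86.88 [-0.0801 -0.0625] 0.1372
scene hous 1087 [-146.6    1.5] [153.5 117.1] 89.7 [-0.0711  0.0766] 0.1764
scene det 865 [125.7   0. ] [ 70.4 115.2] 0.09 [-0.0519  0.0557] 0.1665
scene rails 657 [86.1 14.5] [ 27.8 689. ] 1.01 [-0.3143  0.3557] 0.0858
side carton 1288 [3.  2.5] [143.4 160. ] 0.56 [-0.0754  0.0738] 0.1598
side bar 130 [-106.4 -144.2] [65.  16.7] 0.19 [-0.1524 -0.1363] 0.1688
side stop 366 [  0.4 -74.6] [ 21.4 159.4] 87.81 [-0.083  -0.0674] 0.1335
side hous 778 [-149.2    1.1] [156.5 114.3] 89.64 [-0.0744  0.0749] 0.1742
side det 433 [122.6  -0.2] [ 71.1 112.2] 1.36 [-0.0552  0.0528] 0.1647
side rails 255 [86.8 15.2] [684.1  27.7] 89.12 [-0.3253  0.3494] 0.084
wrist carton 28348 [-15.6   1.5] [104.8 151.4] 0.24 [-0.0732  0.0672] 0.1601
wrist bar 1550 [-107.1 -143.4] [15.3 64.1] 89.61 [-0.1508 -0.1356] 0.1713
wrist stop 2148 [-17.4 -76.2] [  7.6 125.1] 89.83 [-0.0799 -0.073 ] 0.1373
wrist hous 15470 [-148.1    1.9] [150.4 114.1] 89.82 [-0.0718  0.0742] 0.1747
12.9333
```

View pics/wrist2.png

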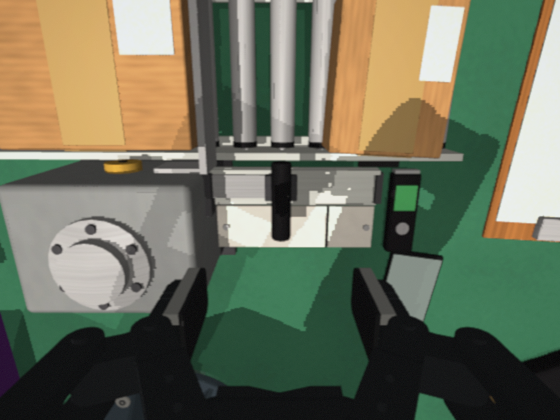

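The wrist view shows the carton's edge touching the stop plate (column ~190-205). The bar is at (281,200), between the fingers, and the line is at column 327. The carton is home and square, so I'll grip the bar and pull.

```bash
python3 - <<'E'
from h import *
R=np.array(m.current_tcp_rot())
m.move_l(W(-.107,-.1433,.22),max_speed=.2)
m.move_l(W(-.107,-.1433,.146),max_speed=.1); print(m.current_force())
m.set_gripper(0.0,60); print(m.current_grip_width(),m.current_grip_force(),m.current_force())
m.move_l(W(-.107,-.1433-.045,.146),max_speed=.05); m.dwell(.3)
print(m.current_time(),Rg.T@(np.array(m.current_ee_pos())-G),Rg.T@np.array(m.current_force()))
for n in("side","wrist"):
    cc=cal(n); im,d=m.grab_frame(n); cv2.imwrite(f"pics/{n}3.png",im[:,:,::-1]); np.savez(f"pics/{n}3.npz",P=(cloud(n,d,cc)-G)@Rg)
    for k in("pointer","mark","grip"): print(n,k,[((Rg.T@(np.array(x["at"])-G)).round(4).tolist(),round(x["confidence"],2)) for x in m.look_for(n,k)[:2]])
a=cv2.imread("pics/side3.png")[170:250,230:330]; a=cv2.resize(a,(560,448),interpolation=2)
cv2.imwrite("pics/both3.png",a)
E
```

```text
[ 1.0108108   0.55694884 -0.38102256]
0.16307515112528065 58.354536294937134 [-1.37257528  1.35670508  6.39160198]
16.1833 [-0.10710006 -0.18670807  0.14635449] [-1.9966017  13.85588448 10.94463383]
side pointer [([-0.2965, -0.3229, 0.0061], 0.62), ([-0.1105, -0.1931, 0.1213], 0.5)]
side mark [([-0.1214, -0.0715, 0.125], 0.83)]
side grip [([-0.1159, -0.1916, 0.1197], 0.74), ([-0.1252, -0.0709, 0.1261], 0.3)]
wrist pointer [([-0.1054, -0.1673, 0.1118], 0.67)]
wrist mark [([-0.1029, -0.0804, 0.1158], 0.61)]
wrist grip [([-0.1039, -0.1724, 0.1166], 0.71)]
```

View pics/wrist3.png

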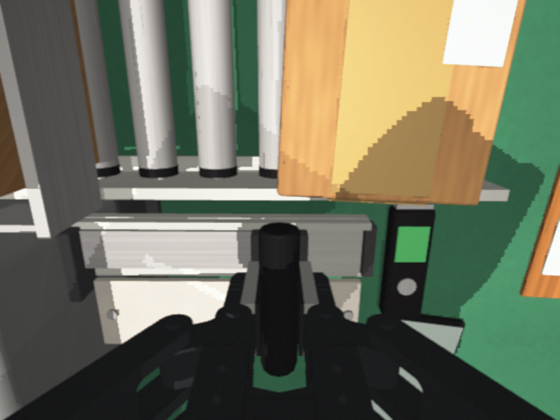

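View pics/both3.png

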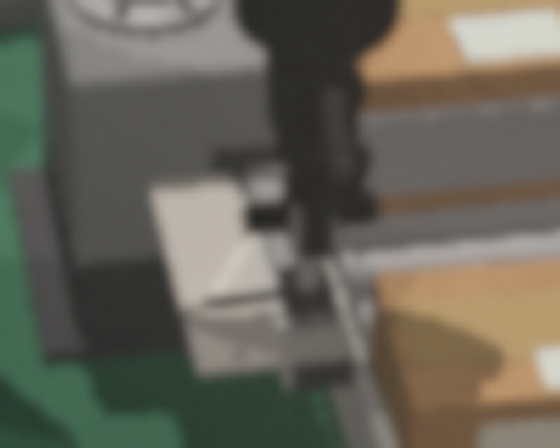

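In the side crop the pointer lies at about (240,298), very near the line. The readings show the TCP about 1.6 mm short because of the spring load. I'll correct that, then compare sub-pixel profiles from the side camera.

```bash
python3 - <<'E'
from h import *
m.move_l(W(-.107,-.1899,.146),max_speed=.03); m.dwell(.3)
print(m.current_time(),Rg.T@(np.array(m.current_ee_pos())-G),Rg.T@np.array(m.current_force()),m.current_grip_width())
cc=cal("side"); im,d=m.grab_frame("side"); cv2.imwrite("pics/side4.png",im[:,:,::-1])
K,k1,R,t=cc
def prof(img,x):
    ys=np.arange(-.215,-.125,.0015); w=np.array([W(x,y,.116) for y in ys])
    uv=cv2.projectPoints(w,cv2.Rodrigues(R)[0],t,K,np.array([k1,0,0,0,0.]))[0][:,0].astype(np.float32)
    g=cv2.cvtColor(img,cv2.COLOR_BGR2GRAY).astype(np.float32); return ys,cv2.remap(g,uv[:,0],uv[:,1],cv2.INTER_CUBIC).ravel()
for f in("side0","side2","side3","side4"):
    for x in(-.155,-.148,-.14,-.132):
        ys,v=prof(cv2.imread(f"pics/{f}.png"),x); k=[i for i in range(1,len(v)-1) if v[i]<v[i-1] and v[i]<=v[i+1] and v[i]<np.median(v)-8]
        print(f,x,[(round(ys[i]*1000,1),int(v[i])) for i in k],int(np.median(v)))
a=cv2.hconcat([cv2.resize(cv2.imread(f"pics/{f}.png")[195:245,250:300],(390,390),interpolation=2) for f in("side0","side4")]); cv2.imwrite("pics/cmp.png",a)
E
```

```text
17.1333 [-0.10712637 -0.18824015  0.14631935] [-0.56297258 13.48997331  9.59699363] 0.16212160789742436
side0 -0.155 [(np.float64(-188.0), 180), (np.float64(-143.0), 170)] 202
side0 -0.148 [(np.float64(-189.5), 180), (np.float64(-141.5), 138)] 201
side0 -0.14 [(np.float64(-189.5), 174), (np.float64(-141.5), 140)] 201
side0 -0.132 [(np.float64(-188.0), 181), (np.float64(-161.0), 153), (np.float64(-141.5), 136)] 189
side2 -0.155 [(np.float64(-212.0), 140), (np.float64(-206.0), 140), (np.float64(-143.0), 152)] 178
side2 -0.148 [(np.float64(-207.5), 141), (np.float64(-143.0), 125)] 178
side2 -0.14 [(np.float64(-141.5), 124)] 177
side2 -0.132 [(np.float64(-161.0), 128), (np.float64(-141.5), 129)] 166
side3 -0.155 [(np.float64(-206.0), 114), (np.float64(-188.0), 129)] 181
side3 -0.148 [(np.float64(-207.5), 113), (np.float64(-186.5), 113)] 182
side3 -0.14 [(np.float64(-213.5), 112), (np.float64(-209.0), 112), (np.float64(-186.5), 110)] 182
side3 -0.132 [(np.float64(-210.5), 112), (np.float64(-186.5), 115)] 178
side4 -0.155 [(np.float64(-206.0), 113), (np.float64(-188.0), 138)] 182
side4 -0.148 [(np.float64(-209.0), 114), (np.float64(-188.0), 125)] 182
side4 -0.14 [(np.float64(-213.5), 112), (np.float64(-188.0), 113)] 182
side4 -0.132 [(np.float64(-210.5), 113), (np.float64(-186.5), 123)] 179
```

View pics/cmp.png

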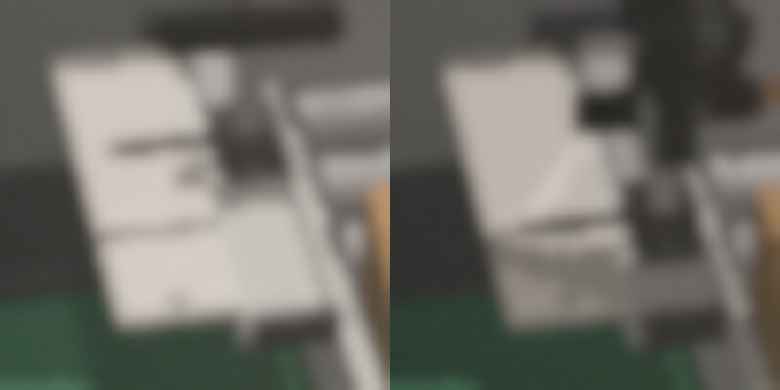

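The comparison shows the pointer starting at (155,148), 45 mm short of the line at (160,230), and now lying over the line at (565,225). Travel is about 44.9 mm. I'll hold, check the carton and hand in.

```bash
python3 - <<'E'
from h import *
m.dwell(3.8)
print(m.current_time(),Rg.T@(np.array(m.current_ee_pos())-G),m.current_grip_force())
cc=cal("scene"); im,d=m.grab_frame("scene"); L=((cloud("scene",d,cc)-G)@Rg).reshape(-1,3)
q=L[(abs(L[:,0])<.085)&(L[:,1]>-.12)&(L[:,1]<.2)&(L[:,2]>.152)&(L[:,2]<.168)]
print(len(q),np.percentile(q[:,1],[1,99]),cv2.minAreaRect((q[:,:2]*1000).astype(np.float32)))
if abs(np.percentile(q[:,1],99)-.0769)<.003: print(m.sign_off())
E
```

```text
20.9833 [-0.10710844 -0.18826276  0.14635453] 59.13052797317505
2262 [-0.07256616  0.07661959] ((4.3017120361328125, 2.0066909790039062), (143.8422393798828, 156.80624389648438), 0.050969768315553665)
the job is handed in; nothing more can be done
None
```

The job is handed in at about 21 s: the carton sits square against the stop plate, and the gripper was still holding the shutter at the line (about 44.9 mm of travel) after a count of more than three seconds.

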